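# Set maple inlays in the game board with self-closing tweezers

## Robot

A 6-joint arm with a two-finger parallel gripper is mounted at the origin on the work surface. World frame = base frame: x ahead of the robot, y to its left, z up, the work surface at z = 0. Lengths are in m, angles in rad, forces in N, time in s.
With the tool pointing down it reaches from about 0.35 to 0.85 m from the base axis. Payload 8.1 kg.
Tool frame: the origin (TCP) lies on the centre line of the jaws, within the pads' length; the fingertips stand 17 mm ahead of it and the grasp point (between the pads) lies 2 mm behind it; z points along the fingers, y is the line along which they close (so a half turn about z gives the same grasp; the last joint's range is limited). The gripper opens to 93 mm and grips with 3 to 60 N. Pads are 15 mm wide; open, the fingers measure 128 mm over their backs; the gripper's body (75 mm by 188 mm) begins 65 mm behind the grasp point.
Start: joints at [1.118, 0.13, 1.488, -0, 1.523, -0.085], TCP at [0.216, 0.56, 0.236] pointing down, gripper open.
Joint ranges: [-2.96, 2.96], [-0.89, 2.26], [0.02, 2.5], [-1.34, 4.48], [0, 2.73], [-2.66, 2.66]. Speed limits (rad/s): [2.39, 2.39, 2.79, 3.14, 3.14, 3.14].

## Interface

Orientations are given as a rotation vector (axis times angle).
In Python, from plant import status, eyes, robot gives the robot as it stands. The module is installed in compiled form; this text tells all that it offers.
- The arm moves only by the tool servo_tool, never from a script. Its argument "plan" is text: rows parted by semicolons, each of 4 numbers parted by spaces: the shift along the tool's x, y, z in m, then the turn about the tool's z in degrees. A call has 1 to 12 rows; each row is the pose to reach, as a shift and turn from the pose commanded when the call began, along the tool's axes at that moment; what a row does not reach only later rows make up. A row lasts 1/12 s, in which the tool goes at most 41.7 mm and 7.16 degrees, less where a joint would pass 70% of its speed; a pose out of reach is approached as far as the arm can. A call with a gripper value outside its range is refused whole. "grip" is the closure, from -1 (fully open) to 1 (shut), set as the call begins (left out, the last holds). The fingers move at their own pace and stop on an object; "grip_force" is the grip in N (left out, the last holds). Time passes only in rows, so rows that repeat a pose let the fingers close. It gives the time, the measured TCP pose, the force, the opening and the grip force at its end, in the units of the state.
- status.read_state(): the state, without advancing time (a new reading comes with each control period).
- eyes.read_camera(name): name is "side" or "top" or "wrist"; returns a dict with "image" (400x640x3 uint8, blue, green, red), "fovy" (degrees; the focal length in pixels is half the picture's height over the tangent of half this angle, whatever the lens; pixels are square), "cx", "cy" (the principal point, pixels), "k1" (the pictures are not rectified: a ray, as slopes to the right and down, at radius r is drawn at 1 + k1 r^2 times it, then the intrinsics apply), "world_from_camera" (4x4, takes a point from camera to world coordinates); the wrist camera has in their place "hand_eye" (4x4, takes a point from camera to tool coordinates, whose origin is the TCP and whose axes are the flange's). Camera axes: x right, y down, z forward; pixel columns grow to the right and rows downward; lengths in m; the calibration is good to about 2 mm. A picture is of the moment at which its call begins: read the wrist's pose just before it. There is no depth.
- robot.close_job(): hands the job in; it is judged then, once.
The state is a dict: "t": time; "q": joint angles; "dq": joint speeds; "joint_torque": joint torques, N m; "tool_pos": TCP position; "orientation": TCP orientation; "force": force on the tool from outside, world axes, zero at the start; "wrist_torque": the same for the moment, N m; "opening": finger opening in m; "gripper_force": force on a finger pad.
Only numpy, scipy, OpenCV 4.12 (cv2) and the standard library are available. Lean on these libraries where they do the work, as an engineer would, in place of code of your own. Each camera call takes 0.05 s, during which the arm holds its last target. There are 200 camera calls.

## Task

Take the self-closing tweezers from their rack and use them to move every maple strip from the rubber mat into a pocket of the game board, one strip to a pocket, never touching the strips with the gripper's own fingers. Press each strip down until it is level and flush with the board's top, then hang the tweezers back in their rack as you found them. Leave the glue bottle, the jar and the hammer alone.

Things in the scene. Friction and masses are not known exactly. Their poses are not given: they have to be found in the camera images.
- tweezers: Self-closing tweezers, two red squeeze pads and crossed steel arms, hanging upright in the rack; 118 mm tall, 140 g. Origin: between the lower ends of the shut jaws; z up the tool, y across the jaws (squeeze direction), x along them. Each jaw is 6 mm thick, 36 mm long (x), 28 mm tall; shut, 16 mm over both. Pose is of the half with the +y pad: it shifts half the squeeze towards -y
- tweezers_grip (a point): Place to hold the tweezers, 97 mm above their origin, midway between the red pads at rest. Pads: outer faces 68 mm apart in y, 40 mm long (x), from 21 mm below to 21 mm above this point. Right under them dark ledges, 6 mm thick, jut out to y = +-50 mm: with fingertips 2 mm above the ledges the tool is held right, and can push down through the ledges
- squeeze (a joint): Squeeze, m: pressing the pads together opens the jaws as much. Jaw gap = 0.004 + squeeze, pad width = 0.068 - squeeze. 0 = shut, 0.020 = gripping a strip by its long sides, 0.036 = end stop. A spring shuts the jaws: pads need 10 N to start, 14 N at 0.020, 17 N at 0.036. So a 5 N grip carries the tool and lets the jaws bite; 30 N opens them
- rack_seat (a point): Point on the fixed rack, 20 mm above the bench, where the tweezers' origin is when they hang properly; x along its two aluminium rails, z up. The rails (96 mm long, 14 mm wide, 72 mm between them, tops 70 mm above this point) carry the tool's ledges; four dark posts at the rail ends, x = +-54 mm, y = +-43 mm, rise 8 mm above the rails
- board: Fixed wooden game board, 260 x 190 x 28 mm, black grid lines; origin at the centre of its underside, x along its long side, z up. Six open pockets, each with a dark wood floor on a stiff slide, at first 10 mm deep, so that a strip laid in stands 8 mm proud; a push of about 8 N sinks it 8 mm to a stop, where it stays and the strip is flush with the board
- mat: Fixed black rubber bench mat 260 x 250 x 6 mm on which the strips lie; origin at the centre of its underside
- glue: Yellow glue bottle, 60 mm across, 150 mm tall, standing; origin under it. A bystander: leave alone
- jar: Glass jar, 70 mm across, 90 mm tall, standing; origin under it. A bystander: leave alone
- mallet: Hammer lying on the bench, about 250 mm long; origin in the middle below. A bystander: leave alone
- strip0: Pale maple inlay strip 80 (x) x 24 (y) x 18 (z) mm, about 25 g, lying flat; origin at its centre. Four to six of the strips are there
- pocket0 (a point): Centre of a pocket's mouth, level with the board's top face (28 mm above the bench); axes as the board's. The pocket is 86 (x) x 28 (y) mm and takes any one strip, its long side along x
- strip1: Pale maple inlay strip 80 (x) x 24 (y) x 18 (z) mm, about 25 g, lying flat; origin at its centre. Four to six of the strips are there
- pocket1 (a point): Centre of a pocket's mouth, level with the board's top face (28 mm above the bench); axes as the board's. The pocket is 86 (x) x 28 (y) mm and takes any one strip, its long side along x
- strip2: Pale maple inlay strip 80 (x) x 24 (y) x 18 (z) mm, about 25 g, lying flat; origin at its centre. Four to six of the strips are there
- pocket2 (a point): Centre of a pocket's mouth, level with the board's top face (28 mm above the bench); axes as the board's. The pocket is 86 (x) x 28 (y) mm and takes any one strip, its long side along x
- strip3: Pale maple inlay strip 80 (x) x 24 (y) x 18 (z) mm, about 25 g, lying flat; origin at its centre. Four to six of the strips are there
- pocket3 (a point): Centre of a pocket's mouth, level with the board's top face (28 mm above the bench); axes as the board's. The pocket is 86 (x) x 28 (y) mm and takes any one strip, its long side along x
- strip4: Pale maple inlay strip 80 (x) x 24 (y) x 18 (z) mm, about 25 g, lying flat; origin at its centre. Four to six of the strips are there
- pocket4 (a point): Centre of a pocket's mouth, level with the board's top face (28 mm above the bench); axes as the board's. The pocket is 86 (x) x 28 (y) mm and takes any one strip, its long side along x
- strip5: Pale maple inlay strip 80 (x) x 24 (y) x 18 (z) mm, about 25 g, lying flat; origin at its centre. Four to six of the strips are there
- pocket5 (a point): Centre of a pocket's mouth, level with the board's top face (28 mm above the bench); axes as the board's. The pocket is 86 (x) x 28 (y) mm and takes any one strip, its long side along x
Not all that is in view belongs to the job. What is shaped like the strip0 but blue or pink is not meant.

How it is judged:
By the outcome, as a careful person would: the job done as asked, in the order asked, and still so for the second after the job is handed in, with the robot touching nothing.
Of strip0, strip1, strip2, strip3, strip4, strip5 only 4 to 6 are there at a start; the rules pass over those that are not, and their reading is None.
At some moment in a run one of strip0, strip1, strip2, strip3, strip4, strip5 may be knocked a few centimetres aside while the robot is not near it.
It also fails if it takes over 210 s, if anything falls off the work surface, if the arm or the gripper's body presses on something with over 40 N, if the wrist force passes 120 N, or if a joint passes its speed limit or range.

## Working session

There is one attempt and no reset: what is moved stays moved. The work goes in short steps, Python scripts to look and compute and a tool call to move; the robot and the scene stay as the last step left them, time stands still between calls to the robot, and variables do not carry over. Pictures are saved under pics/ and viewed, at most 14 in all, crops included, and the job is handed in when it is done.

Besides the shell and the picture viewer there is one more tool, called after "Request:" as name(argument=value, ...), one argument or row to a line, values as JSON. servo_tool: Moves the arm, as the interface text tells. Its arguments: {"type":"object","properties":{"plan":{"type":"string"},"grip":{"type":"number"},"grip_force":{"type":"number"}},"required":["plan"]}

```bash
mkdir -p pics; ls
cat > h.py <<'E'
import numpy as np, cv2
from scipy.spatial.transform import Rotation as R
from plant import status, eyes, robot
def cam(name):
    s=status.read_state(); c=eyes.read_camera(name)
    if name=="wrist":
        T=np.eye(4);T[:3,:3]=R.from_rotvec(s["orientation"]).as_matrix();T[:3,3]=s["tool_pos"]
        c["W"]=T@np.array(c["hand_eye"])
    else: c["W"]=np.array(c["world_from_camera"])
    c["f"]=200/np.tan(np.radians(c["fovy"])/2)
    return c
def K(c):
    return np.array([[c["f"],0,c["cx"]],[0,c["f"],c["cy"]],[0,0,1.]]),np.array([c["k1"],0,0,0,0.])
def px2w(c,uv,z):
    k,d=K(c); uv=np.array(uv,float).reshape(-1,1,2)
    n=cv2.undistortPoints(uv,k,d,criteria=(3,50,1e-10)) if 0 else cv2.undistortPoints(uv,k,d)
    n=n.reshape(-1,2); r=np.c_[n,np.ones(len(n))]@c["W"][:3,:3].T; o=c["W"][:3,3]
    return o+r*((z-o[2])/r[:,2])[:,None]
def w2px(c,P):
    k,d=K(c); M=np.linalg.inv(c["W"]); rv=R.from_matrix(M[:3,:3]).as_rotvec()
    return cv2.projectPoints(np.array(P,float).reshape(-1,3),rv,M[:3,3],k,d)[0].reshape(-1,2)
E
python3 - <<'E'
from h import *
for n in("top","side","wrist"):
    c=cam(n); cv2.imwrite(f"pics/{n}0.png",c["image"]); print(n,c["fovy"],c["cx"],c["cy"],c["k1"],c["W"].round(3).tolist())
print(status.read_state())
E
```

```text
pics
top 57.88415601882953 323.2912748184517 194.33441798311577 -0.06408348376547479 [[-0.016, -0.979, 0.205, 0.27], [-1.0, 0.015, -0.005, 0.022], [0.001, -0.205, -0.979, 1.355], [0.0, 0.0, 0.0, 1.0]]
side 44.47404904328032 322.23610482442604 198.12561426870755 0.04331171133276309 [[0.995, -0.054, 0.083, 0.411], [-0.099, -0.559, 0.823, -1.1], [0.002, -0.827, -0.562, 0.848], [0.0, 0.0, 0.0, 1.0]]
wrist 65.26040048689725 325.35158756693124 200.09266865901378 0.00033932258297667033 [[0.359, 0.901, 0.242, 0.149], [0.933, -0.346, -0.095, 0.585], [-0.002, 0.26, -0.966, 0.385], [0.0, 0.0, 0.0, 1.0]]
{'t': 0.15, 'q': array([ 1.11758263e+00,  1.30997029e-01,  1.48902799e+00,  1.04108480e-05,
        1.52298650e+00, -8.53765977e-02]), 'dq': array([ 1.21055567e-04, -1.28340159e-03, -2.15155862e-03, -3.66948173e-05,
       -6.52496851e-04,  2.10662225e-03]), 'joint_torque': array([ 6.14417895e-04, -5.60480547e+01, -4.92332017e+01,  7.68495421e-02,
        3.05930874e-02, -7.82847997e-05]), 'tool_pos': array([0.21554121, 0.5595089 , 0.23482344]), 'orientation': array([-5.74475007e-01, -3.08822661e+00,  2.14381422e-03]), 'force': array([-0.63997067, -0.14094675,  0.29770642]), 'wrist_torque': array([-0.02519328,  0.01095666, -0.03300636]), 'gripper_force': 0.0, 'opening': 0.09316255743196303}
```

View pics/top0.png

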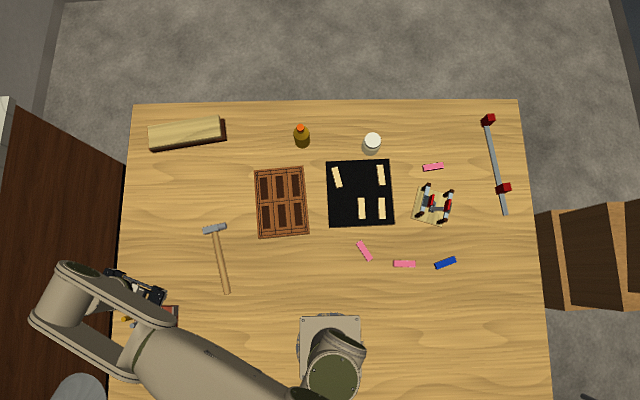

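View pics/side0.png

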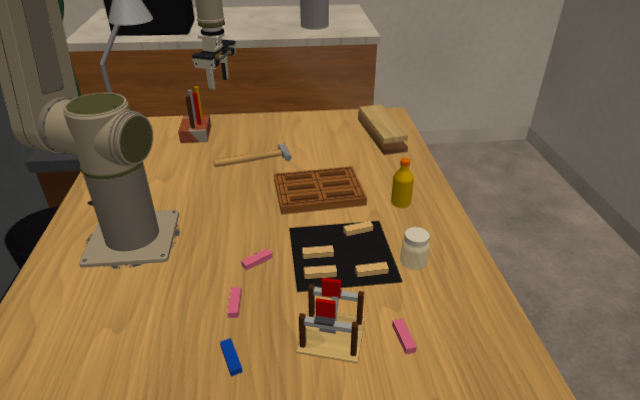

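The top view shows four pale strips on the mat at pixels (337,177), (381,175), (361,208) and (382,208). The board is at (281,202) and the rack with the tweezers at (433,205). Everything pink or blue is off the mat, and so are the bystanders.

Run:
```python
from h import *
c=cam("top")
print("strips",px2w(c,[(337,177),(381,175),(361,208),(382,208)],.02).round(3).tolist())
print("board",px2w(c,[(254,171),(303,166),(310,234),(258,238)],.028).round(3).tolist())
print("rack posts",px2w(c,[(424,186),(418,213),(450,192),(444,219)],.095).round(3).tolist())
print("mat",px2w(c,[(326,161),(391,158),(395,225),(328,227)],.006).round(3).tolist())
s=status.read_state();print(R.from_rotvec(s["orientation"]).as_matrix().round(3).tolist(), np.array(c["W"]).shape)
w=cam("wrist");print(np.array(w["hand_eye"]).round(3).tolist())
```

```text
strips [[0.617, -0.038, 0.02], [0.623, -0.206, 0.02], [0.496, -0.125, 0.02], [0.495, -0.204, 0.02]]
board [[0.644, 0.278, 0.028], [0.661, 0.091, 0.028], [0.401, 0.067, 0.028], [0.389, 0.257, 0.028]]
rack posts [[0.56, -0.347, 0.095], [0.462, -0.318, 0.095], [0.536, -0.44, 0.095], [0.439, -0.41, 0.095]]
mat [[0.686, 0.003, 0.006], [0.694, -0.251, 0.006], [0.432, -0.252, 0.006], [0.428, -0.0, 0.006]]
[[-0.933, 0.36, -0.001], [0.36, 0.933, -0.001], [0.0, -0.001, -1.0]] (4, 4)
[[0.0, -0.966, -0.26, 0.071], [1.0, 0.0, 0.0, -0.0], [-0.0, -0.26, 0.966, -0.15], [0.0, 0.0, 0.0, 1.0]]
```

Request:
servo_tool(
  plan="-0.04 -0.03 0 -3;-0.075 -0.06 -0.01 -6;-0.11 -0.09 -0.02 -9;-0.145 -0.12 -0.03 -12;-0.18 -0.15 -0.04 -15;-0.21 -0.18 -0.05 -18;-0.24 -0.21 -0.06 -18;-0.27 -0.235 -0.07 -18;-0.3 -0.26 -0.08 -18;-0.33 -0.285 -0.09 -18;-0.36 -0.31 -0.09 -18;-0.39 -0.335 -0.09 -18",
)

```text
t: 1.25
tool_pos: [0.4484, 0.1262, 0.3261]
orientation: [0.084, 3.138, 0.001]
force: [0.9, 1.5, -0.6]
opening: 0.0931
gripper_force: 0.0
```

Request:
servo_tool(
  plan="-0.03 -0.03 0 0;-0.06 -0.06 0 0;-0.08 -0.08 0 0;-0.08 -0.08 0 0;-0.08 -0.08 0 0;-0.08 -0.08 0 0",
)

```text
t: 1.75
tool_pos: [0.5229, 0.044, 0.3244]
orientation: [-0.085, -3.14, -0.001]
force: [-0.8, 0.4, 0.5]
opening: 0.0926
gripper_force: 0.0
```

Run:
```python
from h import *
w=cam("wrist");cv2.imwrite("pics/w1.png",w["image"]);np.save("w1.npy",w,allow_pickle=True)
s=status.read_state();print(s["t"],s["tool_pos"],s["q"].round(2),R.from_rotvec(s["orientation"]).as_matrix().round(3).tolist())
```

```text
1.8 [0.52269069 0.04453312 0.32460958] [-0.01 -0.09  1.55  0.    1.68 -1.53] [[-0.999, 0.053, -0.0], [0.053, 0.999, 0.0], [0.0, 0.0, -1.0]]
```

View pics/w1.png

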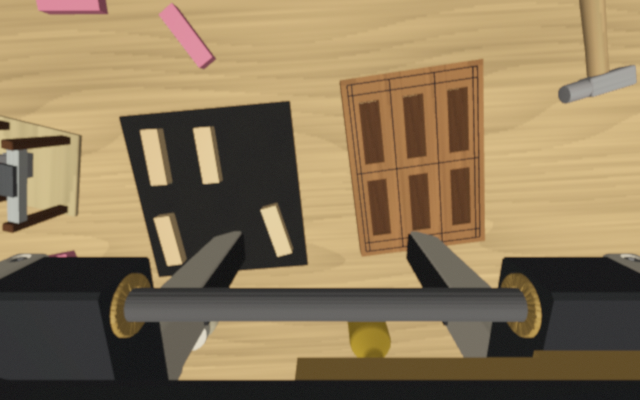

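```bash
cat >> h.py <<'E'
def rect(c,x0,x1,y0,y1,z,s):
    # image: right=+y, down=+x, s px per m
    X,Y=np.meshgrid(np.arange(x0,x1,1/s),np.arange(y0,y1,1/s),indexing="ij")
    p=w2px(c,np.stack([X,Y,np.full_like(X,z)],-1)).reshape(X.shape+(2,)).astype(np.float32)
    return cv2.remap(c["image"],p[...,0],p[...,1],cv2.INTER_CUBIC)
E
python3 - <<'E'
from h import *
c=np.load("w1.npy",allow_pickle=True).item()
a=rect(c,.38,.70,-.27,.04,.024,1400);b=rect(c,.38,.70,.04,.29,.028,1400)
cv2.imwrite("pics/r1.png",np.hstack([a,b]))
hsv=cv2.cvtColor(a,cv2.COLOR_BGR2HSV)
m=((hsv[...,2]>225)|((hsv[...,2]>180)&(hsv[...,1]<110))).astype(np.uint8)
for k in cv2.findContours(m,0,2)[0]:
    if cv2.contourArea(k)>800:
        r=cv2.minAreaRect(k);print(.38+r[0][1]/1400,-.27+r[0][0]/1400,np.array(r[1])/1.4,r[2])
print(a.shape)
E
```

```text
0.6247268676757812 -0.20609244210379465 [80.14784132 23.83069992] 85.60128784179688
0.617823987688337 -0.03728389195033485 [80.13561249 24.03008052] 76.6512680053711
0.4970551082066127 -0.12698524475097658 [79.97785296 23.77492632] 88.65210723876953
0.4960714285714286 -0.20285714285714287 [79.28570339 22.85714013] 90.0
0.5396428571428571 -0.11535714285714288 [319.28571429 309.28571429] 90.0
(448, 434, 3)
```

View pics/r1.png

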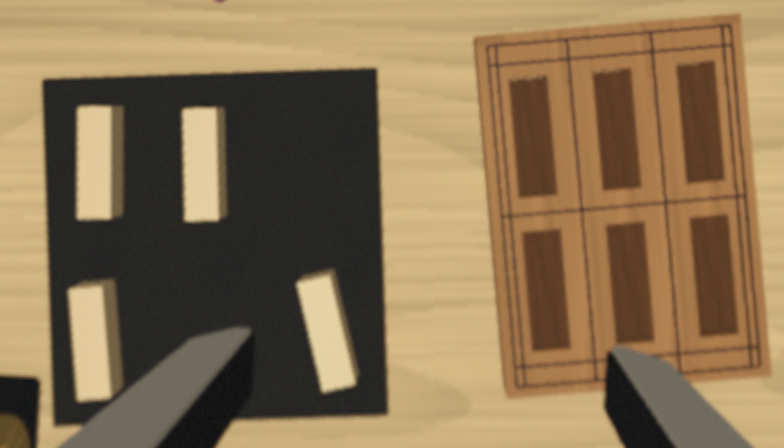

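```bash
cat >> h.py <<'E'
def pockets(c,z,thr=75,bx=.527,by=.1743,th=np.radians(5),s=2000):
    a=rect(c,.38,.70,.04,.30,z,s); g=a[...,1]
    m=cv2.morphologyEx((g<thr).astype(np.uint8),cv2.MORPH_OPEN,np.ones((9,9)))
    o=[]
    for k in cv2.findContours(m,0,2)[0]:
        if 1000<cv2.contourArea(k)/s/s*1e6<3500:
            P=k.reshape(-1,2)/s; x=.38+P[:,1]-bx; y=.04+P[:,0]-by
            u=np.cos(th)*x+np.sin(th)*y; v=-np.sin(th)*x+np.cos(th)*y
            q=lambda t:(np.percentile(t,4)*1e3,np.percentile(t,96)*1e3)
            o.append(np.r_[q(u),q(v),cv2.minAreaRect(k)[2]])
    return np.array(o)
E
python3 - <<'E'
from h import *
np.set_printoptions(suppress=True,precision=1)
c=np.load("w1.npy",allow_pickle=True).item()
for z in(.028,.018):print(pockets(c,z))
# outline
a=rect(c,.36,.70,.05,.31,.028,2000);
E
```

```text
[[107.8 170.7 -23.6  18.8  56.5]
 [ 13.7  96.7 -72.2 -46.8  85.1]
 [ 13.8  96.6 -12.1  13.3  85.2]
 [ 13.8  96.6  47.9  73.6  85.1]
 [-95.2 -13.6 -72.1 -46.7  85.2]
 [-95.7 -13.6 -12.1  13.4  84.9]
 [-95.4 -13.4  47.9  73.4  85.1]]
[[110.8 171.5 -21.5  19.5  56.6]
 [ 15.9 100.8 -71.1 -45.3  85.2]
 [ 16.  100.7  -9.7  16.3  85.1]
 [ 16.  100.8  51.7  77.9  85. ]
 [-95.5 -12.  -71.  -45.   85.1]
 [-96.4 -11.9  -9.6  16.4  85. ]
 [-95.6 -11.7  51.7  77.8  85.1]]
```

Request:
servo_tool(
  plan="-0.005 -0.035 0 2;-0.012 -0.075 0 4;-0.02 -0.115 0 6;-0.03 -0.155 0 8;-0.04 -0.195 0 10;-0.045 -0.235 0 12;-0.05 -0.275 0 13.5;-0.06 -0.315 0 13.5;-0.07 -0.355 0 13.5;-0.075 -0.39 0 13.5;-0.079 -0.42 0 13.5;-0.079 -0.42 0 13.5",
)

```text
t: 2.8
tool_pos: [0.5788, -0.3835, 0.323]
orientation: [-0.457, -3.106, 0.001]
force: [0.6, -0.7, -0.9]
opening: 0.0932
gripper_force: 0.0
```

Request:
servo_tool(
  plan="0 0 0 0;0 0 0 0;0 0 0 0;0 0 0 0",
)

```text
t: 3.13
tool_pos: [0.5802, -0.378, 0.3255]
orientation: [0.449, 3.108, -0.0]
force: [-0.3, -0.3, -0.1]
opening: 0.0929
gripper_force: 0.0
```

Run:
```python
from h import *
c=cam("wrist");np.save("w2.npy",c,allow_pickle=True)
s=status.read_state();print(s["t"],s["tool_pos"],s["q"].round(2),R.from_rotvec(s["orientation"]).as_matrix().round(3).tolist())
a=rect(c,.40,.62,-.48,-.27,.09,1800);b=rect(c,.40,.62,-.48,-.27,.14,1800)
cv2.imwrite("pics/r2.png",np.hstack([a,b]))
```

```text
3.1833 [ 0.58005504 -0.37822107  0.32552278] [-0.65  0.37  1.05  0.    1.72 -1.94] [[-0.959, 0.283, 0.001], [0.283, 0.959, -0.001], [-0.001, -0.0, -1.0]]
```

View pics/r2.png

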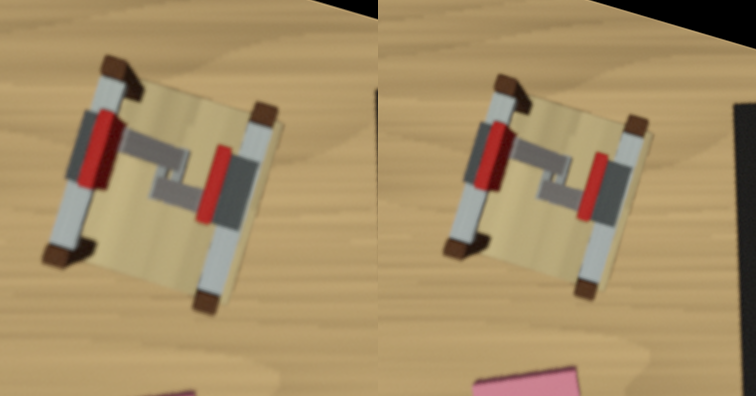

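Run:
```python
from h import *
c=np.load("w2.npy",allow_pickle=True).item()
P=np.array([(115,67),(265,113),(56,256),(206,303)])
W=np.c_[.40+P[:,1]/1800,-.48+P[:,0]/1800,np.full(4,.09)]
Q=px2w(c,w2px(c,W),.098)
print(Q.round(4),Q.mean(0),np.degrees(np.arctan2(*(Q[2]-Q[0])[[1,0]])),np.degrees(np.arctan2(*(Q[3]-Q[1])[[1,0]])),np.degrees(np.arctan2(*(Q[1]-Q[0])[[1,0]])),np.linalg.norm(Q[2]-Q[0]),np.linalg.norm(Q[1]-Q[0]))
# pads segmentation at z=.138
b=rect(c,.40,.62,-.48,-.27,.138,1800);h=cv2.cvtColor(b,cv2.COLOR_BGR2HSV)
m=(((h[...,0]<8)|(h[...,0]>172))&(h[...,1]>170)&(h[...,2]>150)).astype(np.uint8)
for k in cv2.findContours(m,0,2)[0]:
    if cv2.contourArea(k)>300:
        r=cv2.minAreaRect(k);print(.40+r[0][1]/1800,-.48+r[0][0]/1800,np.array(r[1])/1.8,r[2])
```

```text
[[ 0.4388 -0.4149  0.098 ]
 [ 0.4638 -0.3333  0.098 ]
 [ 0.5416 -0.447   0.098 ]
 [ 0.5672 -0.3654  0.098 ]] [ 0.50282622 -0.3901567   0.098     ] -17.336761672181986 -17.250943884785052 72.95096902789012 0.10771305420174467 0.08535382142395778
0.5034679582383897 -0.36102906968858506 [ 6.54218091 38.10295105] 16.821407318115234
0.4859634568956164 -0.41855219523111975 [ 6.57734394 37.20444997] 16.557069778442383
```

The rack centre is at (0.503,-0.390), turned -17.2°, and its post spacing matches the given sizes. The tweezers hang about 8 mm towards -x along the rails. I'll grip at the middle of the pads, (0.495,-0.390).

Request:
servo_tool(
  plan="0.02 -0.01 0.03 0.7;0.04 -0.02 0.06 0.7;0.06 -0.03 0.09 0.7;0.078 -0.035 0.12 0.7;0.078 -0.035 0.14 0.7;0.078 -0.035 0.155 0.7;0.078 -0.035 0.165 0.7;0.078 -0.035 0.165 0.7;0.078 -0.035 0.165 0.7",
  grip=-1,
)

```text
t: 3.93
tool_pos: [0.4951, -0.3907, 0.1601]
orientation: [0.47, 3.106, -0.0]
force: [0.2, 0.1, 0.4]
opening: 0.0929
gripper_force: 0.0
```

Run:
```python
from h import *
c=cam("wrist");np.save("w3.npy",c,allow_pickle=True)
s=status.read_state();print(s["t"],s["tool_pos"],R.from_rotvec(s["orientation"]).as_matrix().round(3).tolist())
cv2.imwrite("pics/w3.png",c["image"])
```

```text
3.9833 [ 0.49562465 -0.39117819  0.16104527] [[-0.955, 0.296, 0.001], [0.296, 0.955, -0.001], [-0.002, -0.001, -1.0]]
```

View pics/w3.png

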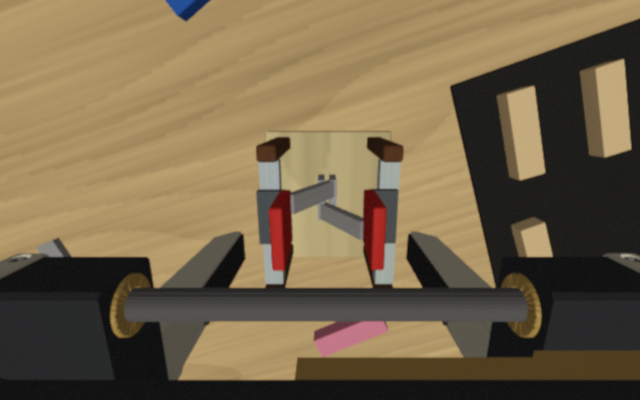

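The pads sit centred and parallel between the fingers, with the pad outer edges at columns 270 and 386 and the fingertips at 243 and 409. I'll descend and grip lightly.

Request:
servo_tool(
  plan="0 0 0.015 0;0 0 0.03 0;0 0 0.04 0;0 0 0.045 0;0 0 0.0455 0;0 0 0.0455 0;0 0 0.0455 0",
)

```text
t: 4.57
tool_pos: [0.4953, -0.3915, 0.1152]
orientation: [0.471, 3.105, -0.001]
force: [-0.7, -0.0, 0.0]
opening: 0.0931
gripper_force: 0.0
```

Request:
servo_tool(
  plan="0 0 0 0;0 0 0 0;0 0 0 0;0 0 0 0;0 0 0 0;0 0 0 0;0 0 0 0;0 0 0 0",
  grip=1,
  grip_force=6,
)

```text
t: 5.23
tool_pos: [0.495, -0.3911, 0.1144]
orientation: [0.472, 3.106, 0.0]
force: [0.6, 1.7, 2.7]
opening: 0.0677
gripper_force: 6.0
```

Request:
servo_tool(
  plan="0 0 -0.01 0;0 0 -0.02 0;0 0 -0.035 0;0 0 -0.05 0;0 0 -0.065 0;0 0 -0.08 0;0 0 -0.095 0;0 0 -0.11 0;0 0 -0.12 0;0 0 -0.12 0",
)

```text
t: 6.07
tool_pos: [0.4958, -0.3922, 0.2381]
orientation: [0.471, 3.102, -0.005]
force: [-0.2, 0.5, -2.0]
opening: 0.0682
gripper_force: 6.0
```

Run:
```python
from h import *
c=cam("wrist");np.save("w4.npy",c,allow_pickle=True)
d=cam("top");e=cam("side")
s=status.read_state();print(s["t"],s["tool_pos"],s["force"],s["opening"],R.from_rotvec(s["orientation"]).as_matrix().round(3).tolist())
cv2.imwrite("pics/w4.png",np.hstack([c["image"][80:400,160:500],e["image"][150:390,230:410].repeat(2,0).repeat(2,1)[:320]]))
```

```text
6.2167 [ 0.49454005 -0.39094204  0.23340926] [ 0.18576793  0.20628585 -1.97574477] 0.06813572064870868 [[-0.955, 0.297, -0.001], [0.297, 0.955, 0.001], [0.001, 0.0, -1.0]]
```

View pics/w4.png

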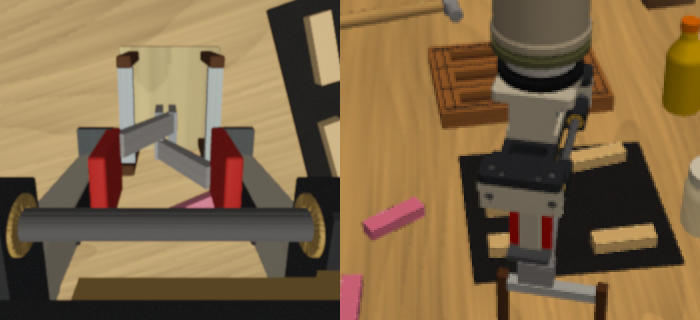

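The tweezers are held upright. The pads are square in the fingers, and the shut jaws are clear of the rack. Next I'll move to a viewing pose over the mat.

Request:
servo_tool(
  plan="0 0.01 -0.015 -2;0 0.03 -0.03 -4;0 0.06 -0.05 -6;0 0.09 -0.07 -8;0 0.12 -0.085 -10;-0.002 0.15 -0.097 -12;-0.004 0.18 -0.097 -14;-0.004 0.21 -0.097 -16;-0.004 0.24 -0.097 -17.3;-0.004 0.26 -0.097 -17.3;-0.004 0.27 -0.097 -17.3;-0.004 0.2745 -0.097 -17.3",
)

```text
t: 7.22
tool_pos: [0.5801, -0.1287, 0.3298]
orientation: [0.004, -3.14, -0.001]
force: [0.3, 0.3, -1.7]
opening: 0.0677
gripper_force: 6.0
```

Request:
servo_tool(
  plan="0 0 0 0;0 0 0 0;0 0 0 0;0 0 0 0",
)

```text
t: 7.55
tool_pos: [0.5798, -0.1315, 0.331]
orientation: [-0.002, -3.141, 0.0]
force: [-1.0, -0.2, -1.2]
opening: 0.0682
gripper_force: 6.0
```

```bash
cat >> h.py <<'E'
def strips(c,x0=.40,x1=.72,y0=-.29,y1=.04,z=.024,s=2000):
    a=rect(c,x0,x1,y0,y1,z,s); h=cv2.cvtColor(a,cv2.COLOR_BGR2HSV)
    m=((h[...,2]>215)&(h[...,1]<130)).astype(np.uint8); o=[]
    for k in cv2.findContours(m,0,2)[0]:
        A=cv2.contourArea(k)/s/s*1e6
        if 1000<A<3500:
            r=cv2.minAreaRect(k); (w,h_),ang=r[1],r[2]
            if w<h_: w,h_,ang=h_,w,ang+90
            ang=(90-ang+90)%180-90
            o.append([x0+r[0][1]/s,y0+r[0][0]/s,ang,w/s*1e3,h_/s*1e3])
    return np.array(o).round(4)
def pose():
    s=status.read_state();M=R.from_rotvec(s["orientation"]).as_matrix()
    return s,M
def goto(x,y,z,ang):
    "shift in tool axes for TCP world target, tool-y angle ang deg"
    s,M=pose(); d=M.T@(np.array([x,y,z])-s["tool_pos"]); a=np.degrees(np.arctan2(M[1,1],M[0,1]))
    print("t%.2f"%s["t"],"at",s["tool_pos"].round(4),"yaw%.2f"%a,"F",s["force"].round(1),"op%.4f"%s["opening"],"-> shift",d.round(4),"turn %.2f"%(a-ang))
E
python3 - <<'E'
from h import *
np.set_printoptions(suppress=True)
c=cam("wrist");np.save("w5.npy",c,allow_pickle=True)
print(strips(c)); goto(.4961,-.2029,.1125,90)
cv2.imwrite("pics/w5.png",c["image"])
E
```

```text
[[ 0.615  -0.2066  4.8136 58.3933 22.3315]
 [ 0.6111 -0.0389 13.4486 63.8942 22.3905]
 [ 0.4968 -0.1269  0.6228 77.6476 22.0856]
 [ 0.4958 -0.203   0.     77.5    22.    ]]
t7.60 at [ 0.5798 -0.1313  0.331 ] yaw89.94 F [-0.2  0.3 -2.2] op0.0680 -> shift [ 0.0836 -0.0716  0.2186] turn -0.06
```

View pics/w5.png

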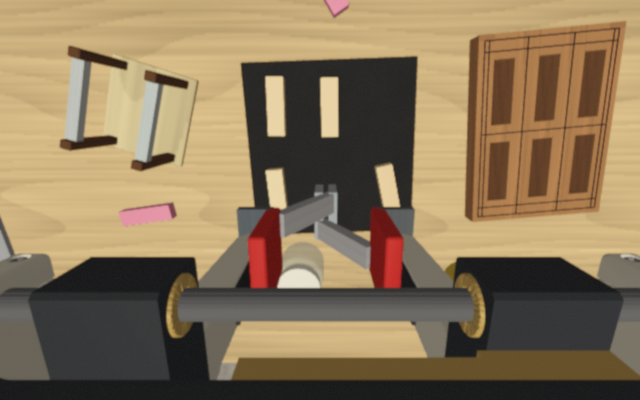

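The jaws sit centred at column 326, row 190. All four strips are where I first measured them, to within 0.5 mm. I'll take the strip at (0.496,-0.203), which lies at 0°.

Request:
servo_tool(
  plan="0.015 -0.012 0.03 0;0.03 -0.025 0.06 0;0.045 -0.04 0.09 0;0.06 -0.055 0.12 0;0.075 -0.065 0.15 0;0.0836 -0.0716 0.165 0;0.0836 -0.0716 0.172 0;0.0836 -0.0716 0.172 0;0.0836 -0.0716 0.172 0",
)

```text
t: 8.35
tool_pos: [0.4972, -0.2021, 0.16]
orientation: [0.0, 3.14, -0.0]
force: [0.3, 0.4, -1.4]
opening: 0.0683
gripper_force: 6.0
```

Request:
servo_tool(
  plan="0 0 0 0;0 0 0 0;0 0 0 0;0 0 0 0;0 0 0 0;0 0 0 0;0 0 0 0;0 0 0 0",
  grip=1,
  grip_force=30,
)

```text
t: 9.02
tool_pos: [0.4965, -0.2018, 0.1591]
orientation: [0.001, -3.142, -0.0]
force: [-0.3, 0.5, -1.0]
opening: 0.0314
gripper_force: 30.0
```

```bash
python3 -c "
from h import *
goto(.496,-.203,.1125,90)"
```

```text
t9.02 at [ 0.4965 -0.2018  0.1591] yaw90.03 F [-0.3  0.5 -1. ] op0.0314 -> shift [ 0.0005 -0.0012  0.0466] turn 0.03
```

Request:
servo_tool(
  plan="0.0005 -0.0012 0.01 0;0.0005 -0.0012 0.02 0;0.0005 -0.0012 0.03 0;0.0005 -0.0012 0.038 0;0.0005 -0.0012 0.044 0;0.0005 -0.0012 0.0466 0;0.0005 -0.0012 0.0466 0;0.0005 -0.0012 0.0466 0;0.0005 -0.0012 0.0466 0",
)

```text
t: 9.77
tool_pos: [0.4964, -0.2032, 0.113]
orientation: [-0.001, 3.141, -0.001]
force: [0.2, 0.4, -2.3]
opening: 0.0311
gripper_force: 30.0
```

Request:
servo_tool(
  plan="0 0 0 0;0 0 0 0;0 0 0 0;0 0 0 0;0 0 0 0;0 0 0 0;0 0 0 0;0 0 0 0",
  grip=1,
  grip_force=5,
)

```text
t: 10.43
tool_pos: [0.4966, -0.2033, 0.1133]
orientation: [-0.001, 3.14, -0.001]
force: [-0.2, -0.3, 6.4]
opening: 0.0482
gripper_force: 5.0
```

Request:
servo_tool(
  plan="0 0 -0.006 0;0 0 -0.012 0;0 0 -0.025 0;0 0 -0.04 0;0 0 -0.06 0;0 0 -0.08 0;0 0 -0.1 0;0 0 -0.12 0;0 0 -0.14 0;0 0 -0.15 0;0 0 -0.15 0;0 0 -0.15 0",
)

```text
t: 11.43
tool_pos: [0.4962, -0.2031, 0.2628]
orientation: [-0.001, 3.141, -0.001]
force: [0.1, 0.1, -2.5]
opening: 0.0488
gripper_force: 5.0
```

```bash
cat >> h.py <<'E'
C0=np.array([.5272,.1749]);TH=np.radians(4.9)
def pk(u,v): return C0+[np.cos(TH)*u-np.sin(TH)*v,np.sin(TH)*u+np.cos(TH)*v]
E
python3 - <<'E'
from h import *
np.set_printoptions(suppress=True,precision=1)
c=np.load("w5.npy",allow_pickle=True).item()
for t in(65,75,85):print(pockets(c,.028,t))
for u in(-.055,.055):
  for v in(-.06,0,.06): print(u,v,pk(u,v).round(4))
goto(*pk(-.055,-.06),.26,94.9)
c=cam("wrist");np.save("w6.npy",c,allow_pickle=True)
cv2.imwrite("pics/w6.png",c["image"])
E
```

```text
[[-133.5  -48.3  113.   127.5   90. ]]
[[  13.7   96.4  -72.   -46.7   85.3]
 [  13.7   96.2  -11.8   13.4   85.1]
 [  13.7   96.2   48.3   73.6   85. ]
 [ -96.5  -13.9  -71.9  -46.5   85. ]
 [ -96.3  -13.7  -11.8   13.6   85. ]
 [ -96.4  -13.7   48.3   73.5   85.1]
 [-124.5  116.3 -104.3  -95.7   85.1]
 [-133.4  -48.3  113.   127.5   90. ]]
[[  13.    97.   -72.5  -46.    85.2]
 [  13.1   96.9  -12.4   14.1   85. ]
 [  13.2   97.    47.7   74.3   85. ]
 [ -97.2  -13.2  -72.4  -45.9   85. ]
 [ -97.2  -13.1  -12.3   14.3   85. ]
 [ -97.1  -13.    47.8   74.2   85.1]
 [-124.5  118.8 -104.8  -95.    85. ]
 [-133.   -47.9  113.   127.4   90. ]]
-0.055 -0.06 [0.5 0.1]
-0.055 0 [0.5 0.2]
-0.055 0.06 [0.5 0.2]
0.055 -0.06 [0.6 0.1]
0.055 0 [0.6 0.2]
0.055 0.06 [0.6 0.2]
t11.43 at [ 0.5 -0.2  0.3] yaw90.03 F [ 0.1  0.1 -2.5] op0.0488 -> shift [0.  0.3 0. ] turn -4.87
```

View pics/w6.png

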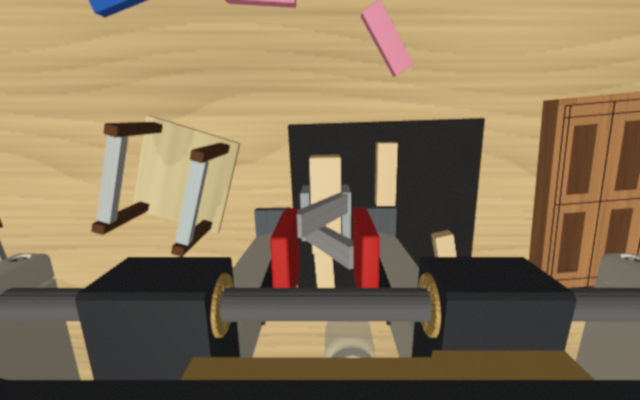

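The strip hangs level in the jaws at columns 310–340, centred on 325, so there is no side bias. Both views agree on the pocket grid to about 0.3 mm.

```bash
sed -i 's/^C0=.*/C0=np.array([.5269,.1752]);TH=np.radians(4.95)/' h.py
python3 - <<'E'
from h import *
for u in(-.055,.055):
  for v in(-.06,0,.06): print(u,v,pk(u,v).round(4).tolist())
goto(*pk(-.055,-.06),.22,94.95)
E
```

```text
-0.055 -0.06 [0.4773, 0.1107]
-0.055 0 [0.4721, 0.1705]
-0.055 0.06 [0.4669, 0.2302]
0.055 -0.06 [0.5869, 0.1202]
0.055 0 [0.5817, 0.1799]
0.055 0.06 [0.5765, 0.2397]
t11.48 at [ 0.4957 -0.2028  0.2616] yaw90.03 F [-0.2  0.  -1.7] op0.0482 -> shift [0.0182 0.3135 0.0418] turn -4.92
```

Request:
servo_tool(
  plan="0 0.01 0 -0.5;0.002 0.03 0 -1;0.004 0.06 0 -2;0.006 0.095 0 -3;0.008 0.13 0 -4;0.01 0.165 0 -4.9;0.012 0.2 0.01 -4.9;0.014 0.235 0.02 -4.9;0.016 0.265 0.03 -4.9;0.018 0.29 0.04 -4.9;0.018 0.305 0.042 -4.9;0.018 0.3135 0.042 -4.9",
)

```text
t: 12.48
tool_pos: [0.4757, 0.1128, 0.2178]
orientation: [0.139, -3.134, -0.0]
force: [0.8, -0.2, -2.0]
opening: 0.0483
gripper_force: 5.0
```

Request:
servo_tool(
  plan="0 0 0 0;0 0 0.01 0;0 0 0.03 0;0 0 0.05 0;0 0 0.06 0;0 0 0.06 0;0 0 0.06 0;0 0 0.06 0",
)

```text
t: 13.15
tool_pos: [0.4786, 0.11, 0.1616]
orientation: [-0.134, 3.137, 0.0]
force: [-0.3, 0.5, -1.1]
opening: 0.0481
gripper_force: 5.0
```

Run:
```python
from h import *
goto(.4773,.1107,.1255,94.95)
c=cam("wrist");np.save("w7.npy",c,allow_pickle=True)
cv2.imwrite("pics/w7.png",c["image"][100:300,200:450].repeat(2,0).repeat(2,1))
```

```text
t13.15 at [0.4786 0.11   0.1616] yaw94.88 F [-0.3  0.5 -1.1] op0.0481 -> shift [0.0013 0.0008 0.0361] turn -0.07
```

View pics/w7.png

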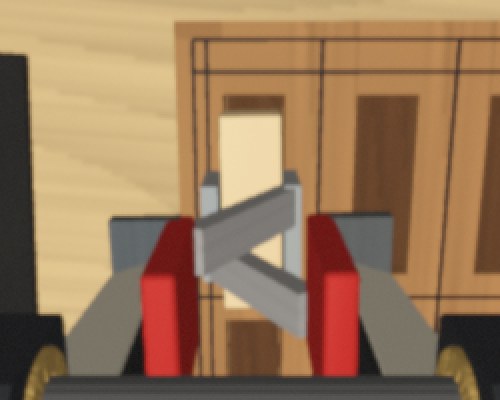

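The strip (rows 115–305 in the crop) lies over its pocket and is aligned with it. I'll lower it in.

Request:
servo_tool(
  plan="0.0008 0.0008 0.004 0;0.0008 0.0008 0.008 0;0.0008 0.0008 0.013 0;0.0008 0.0008 0.018 0;0.0008 0.0008 0.023 0;0.0008 0.0008 0.028 0;0.0008 0.0008 0.032 0;0.0008 0.0008 0.035 0;0.0008 0.0008 0.036 0;0.0008 0.0008 0.036 0;0.0008 0.0008 0.036 0",
)

```text
t: 14.12
tool_pos: [0.4771, 0.1112, 0.1246]
orientation: [-0.135, 3.138, 0.0]
force: [-0.6, 0.7, -2.4]
opening: 0.0485
gripper_force: 5.0
```

Run:
```python
from h import *
goto(.4773,.1107,.1255,94.95)
c=cam("wrist");np.save("w8.npy",c,allow_pickle=True)
cv2.imwrite("pics/w8.png",c["image"][100:300,200:450].repeat(2,0).repeat(2,1))
```

```text
t14.12 at [0.4771 0.1112 0.1246] yaw94.92 F [-0.6  0.7 -2.4] op0.0485 -> shift [-0.0001 -0.0005 -0.0009] turn -0.03
```

View pics/w8.png

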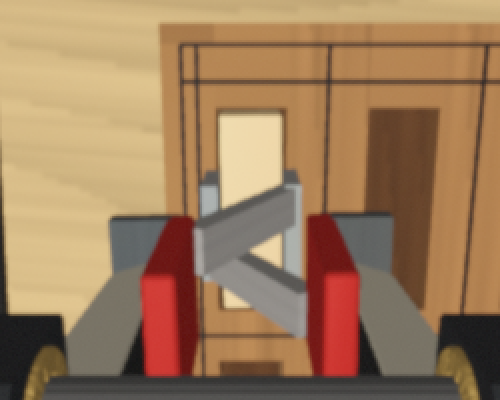

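The strip is in its pocket, inside the mouth on every side that can be seen. Now I'll release, rise, shut and press.

Request:
servo_tool(
  plan="0 0 0 0;0 0 0 0;0 0 0 0;0 0 0 0;0 0 0 0;0 0 0 0;0 0 -0.006 0;0 0 -0.015 0;0 0 -0.025 0;0 0 -0.03 0;0 0 -0.03 0",
  grip=1,
  grip_force=30,
)

```text
t: 15.08
tool_pos: [0.4785, 0.1114, 0.157]
orientation: [-0.135, 3.135, 0.0]
force: [0.6, -0.5, -1.5]
opening: 0.0315
gripper_force: 29.9
```

Request:
servo_tool(
  plan="0 0 0 0;0 0 0 0;0 0 0 0;0 0 0 0;0 0 0 0;0 0 0.005 0;0 0 0.01 0;0 0 0.015 0;0 0 0.018 0;0 0 0.02 0",
  grip=1,
  grip_force=8,
)

```text
t: 15.92
tool_pos: [0.4765, 0.1111, 0.1335]
orientation: [0.135, -3.137, 0.0]
force: [-0.6, 0.2, -0.4]
opening: 0.0682
gripper_force: 7.9
```

Request:
servo_tool(
  plan="0 0 0.002 0;0 0 0.004 0;0 0 0.006 0;0 0 0.008 0;0 0 0.01 0;0 0 0.011 0;0 0 0.012 0;0 0 0.012 0;0 0 0.012 0",
)

```text
t: 16.67
tool_pos: [0.4787, 0.1115, 0.1246]
orientation: [-0.135, 3.135, 0.001]
force: [-2.0, 0.7, 9.1]
opening: 0.0681
gripper_force: 8.0
```

Request:
servo_tool(
  plan="0 0 0.001 0;0 0 0.002 0;0 0 0.003 0;0 0 0.004 0;0 0 0.004 0;0 0 0.004 0",
)

```text
t: 17.17
tool_pos: [0.4793, 0.1116, 0.1213]
orientation: [-0.135, 3.133, 0.001]
force: [-1.8, 0.7, 11.6]
opening: 0.068
gripper_force: 10.4
```

Request:
servo_tool(
  plan="0 0 0.001 0;0 0 0.002 0;0 0 0.002 0;0 0 0.002 0;0 0 0.002 0",
)

```text
t: 17.58
tool_pos: [0.4799, 0.1117, 0.121]
orientation: [-0.135, 3.132, 0.001]
force: [-5.7, -0.2, 24.3]
opening: 0.068
gripper_force: 21.8
```

The slide hit its stop: 24 N with no further travel. I'll lift and go to the viewing pose to check.

Request:
servo_tool(
  plan="0 0 -0.02 0;0 0 -0.05 0;0 0 -0.09 0.5;-0.02 -0.02 -0.12 1;-0.04 -0.05 -0.15 2;-0.06 -0.085 -0.17 3;-0.07 -0.12 -0.19 4;-0.08 -0.155 -0.205 4.9;-0.08 -0.19 -0.205 4.9;-0.08 -0.215 -0.205 4.9;-0.08 -0.235 -0.205 4.9;-0.08 -0.24 -0.205 4.9",
  grip=1,
  grip_force=6,
)

```text
t: 18.58
tool_pos: [0.5773, -0.1245, 0.3211]
orientation: [-0.004, -3.141, 0.002]
force: [-0.3, -0.2, -1.5]
opening: 0.0676
gripper_force: 8.2
```

Request:
servo_tool(
  plan="0 0 0 0;0 0 0 0;0 0 0 0;0 0 0 0",
)

```text
t: 18.92
tool_pos: [0.5774, -0.1197, 0.3216]
orientation: [-0.003, 3.141, 0.0]
force: [0.3, -0.1, -1.5]
opening: 0.0677
gripper_force: 8.2
```

Run:
```python
from h import *
np.set_printoptions(suppress=True)
c=cam("wrist");np.save("w9.npy",c,allow_pickle=True)
print(strips(c)); goto(.4969,-.1269,.159,91)
print("placed",strips(c,.38,.70,.04,.30,.028))
cv2.imwrite("pics/w9.png",c["image"])
```

```text
[[  0.6342   0.02     0.      42.5     39.    ]
 [  0.6068  -0.0399  13.1726  55.5313  22.5606]
 [  0.5013  -0.2687 -88.6981  43.1593  26.5045]
 [  0.4968  -0.1268   1.2873  78.0814  22.4101]]
t18.97 at [ 0.5774 -0.1198  0.3216] yaw90.12 F [ 0.8 -1.2 -1.4] op0.0676 -> shift [ 0.0806 -0.007   0.1626] turn -0.88
placed [[ 0.4759  0.1105  5.7106 78.1602 22.5376]]
```

View pics/w9.png

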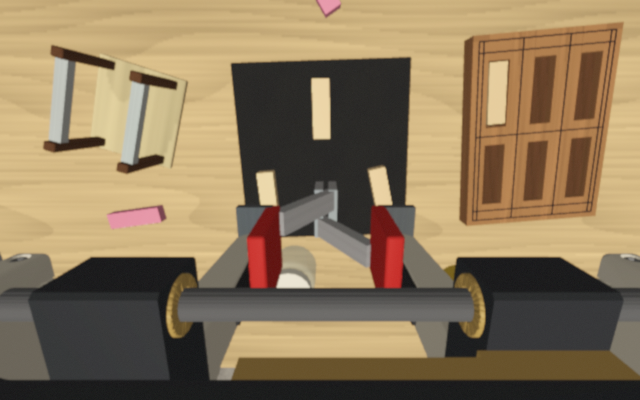

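The placed strip sits square in its pocket at (0.476,0.1105), and the remaining three are unmoved. Next is the strip at (0.497,-0.127).

Request:
servo_tool(
  plan="0.015 0 0.03 -0.5;0.03 -0.002 0.06 -1;0.045 -0.004 0.09 -1.1;0.06 -0.006 0.12 -1.1;0.075 -0.007 0.145 -1.1;0.0806 -0.007 0.158 -1.1;0.0806 -0.007 0.162 -1.1;0.0806 -0.007 0.162 -1.1;0.0806 -0.007 0.162 -1.1;0.0806 -0.007 0.162 -1.1;0.0806 -0.007 0.162 -1.1",
  grip=1,
  grip_force=30,
)

```text
t: 19.88
tool_pos: [0.4982, -0.1283, 0.1613]
orientation: [-0.032, 3.139, -0.002]
force: [-0.0, 0.1, -1.2]
opening: 0.0312
gripper_force: 32.2
```

```bash
python3 -c "
from h import *
goto(.4969,-.1269,.1115,91.2)"
```

```text
t19.88 at [ 0.4982 -0.1283  0.1613] yaw91.15 F [-0.   0.1 -1.2] op0.0312 -> shift [0.0014 0.0015 0.0498] turn -0.05
```

Request:
servo_tool(
  plan="0.001 0.001 0.012 0;0.001 0.001 0.024 0;0.001 0.001 0.034 0;0.001 0.001 0.042 0;0.001 0.001 0.047 0;0.001 0.001 0.049 0;0.001 0.001 0.049 0;0.001 0.001 0.049 0;0.001 0.001 0.049 0",
)

```text
t: 20.63
tool_pos: [0.4962, -0.1273, 0.1111]
orientation: [-0.031, 3.14, -0.001]
force: [0.2, 0.5, -1.2]
opening: 0.0311
gripper_force: 32.2
```

Request:
servo_tool(
  plan="0 0 0 0;0 0 0 0;0 0 0 0;0 0 0 0;0 0 0 0;0 0 0 0;0 0 0 0;0 0 0 0",
  grip=1,
  grip_force=5,
)

```text
t: 21.3
tool_pos: [0.4963, -0.1271, 0.111]
orientation: [-0.031, 3.14, -0.0]
force: [0.5, 1.2, 5.1]
opening: 0.0478
gripper_force: 5.0
```

Request:
servo_tool(
  plan="0 0 -0.006 0;0 0 -0.012 0;0 0 -0.025 0;0 0 -0.045 0;0 0 -0.065 0;0 0 -0.085 0;0 0 -0.1 0;0 0 -0.105 0;0 0 -0.105 0;0 0 -0.105 0",
)

```text
t: 22.13
tool_pos: [0.4954, -0.1271, 0.2148]
orientation: [0.031, -3.141, -0.0]
force: [-0.1, 0.3, -2.0]
opening: 0.0479
gripper_force: 5.0
```

```bash
python3 -c "
from h import *
goto(.4721,.1705,.160,94.95)"
```

```text
t22.13 at [ 0.4954 -0.1271  0.2148] yaw91.12 F [-0.1  0.3 -2. ] op0.0479 -> shift [0.0174 0.298  0.0548] turn -3.83
```

Request:
servo_tool(
  plan="0 0.01 0 -0.5;0.002 0.03 0 -1;0.004 0.06 0 -2;0.006 0.095 0 -3;0.008 0.13 0 -3.8;0.01 0.165 0 -3.8;0.012 0.2 0 -3.8;0.014 0.235 0.01 -3.8;0.016 0.265 0.02 -3.8;0.017 0.285 0.03 -3.8;0.017 0.295 0.045 -3.8;0.017 0.298 0.054 -3.8",
)

```text
t: 23.13
tool_pos: [0.4707, 0.1726, 0.1586]
orientation: [0.14, -3.135, 0.0]
force: [-0.8, -0.3, -1.5]
opening: 0.0478
gripper_force: 5.0
```

Request:
servo_tool(
  plan="0 0 0 0;0 0 0 0;0 0 0 0;0 0 0 0",
)

```text
t: 23.47
tool_pos: [0.4735, 0.1698, 0.1624]
orientation: [-0.133, 3.138, 0.0]
force: [0.0, -0.7, -0.1]
opening: 0.0478
gripper_force: 5.0
```

```bash
python3 -c "
from h import *
goto(.4721,.1705,.124,94.95)"
```

```text
t23.47 at [0.4735 0.1698 0.1624] yaw94.86 F [ 0.  -0.7 -0.1] op0.0478 -> shift [0.0014 0.0008 0.0383] turn -0.09
```

Request:
servo_tool(
  plan="0.0008 0.0005 0.004 0;0.0008 0.0005 0.008 0;0.0008 0.0005 0.013 0;0.0008 0.0005 0.018 0;0.0008 0.0005 0.023 0;0.0008 0.0005 0.028 0;0.0008 0.0005 0.033 0;0.0008 0.0005 0.036 0;0.0008 0.0005 0.038 0;0.0008 0.0005 0.038 0;0.0008 0.0005 0.038 0",
)

```text
t: 24.38
tool_pos: [0.4721, 0.171, 0.1236]
orientation: [-0.135, 3.139, 0.0]
force: [-0.0, 0.7, -2.0]
opening: 0.048
gripper_force: 5.0
```

```bash
python3 -c "
from h import *
goto(.4721,.1705,.1235,94.95)
c=cam('wrist');print(strips(c,.38,.58,.14,.21,.036));cv2.imwrite('pics/w10.png',c['image'])"
```

```text
t24.38 at [0.4721 0.171  0.1236] yaw94.93 F [-0.   0.7 -2. ] op0.0480 -> shift [ 0.0001 -0.0005  0.0001] turn -0.02
[]
```

Request:
servo_tool(
  plan="0 0 0 0;0 0 0 0;0 0 0 0;0 0 0 0;0 0 0 0;0 0 0 0;0 0 -0.006 0;0 0 -0.015 0;0 0 -0.025 0;0 0 -0.03 0;0 0 -0.03 0",
  grip=1,
  grip_force=30,
)

```text
t: 25.35
tool_pos: [0.4735, 0.1713, 0.1561]
orientation: [-0.135, 3.135, 0.001]
force: [-0.6, -0.6, -0.5]
opening: 0.0316
gripper_force: 30.0
```

Request:
servo_tool(
  plan="0 0 0 0;0 0 0 0;0 0 0 0;0 0 0 0;0 0 0 0;0 0 0.005 0;0 0 0.01 0;0 0 0.015 0;0 0 0.018 0;0 0 0.02 0",
  grip=1,
  grip_force=8,
)

```text
t: 26.18
tool_pos: [0.4715, 0.1708, 0.1325]
orientation: [0.135, -3.137, 0.0]
force: [-1.9, 0.1, 5.6]
opening: 0.0686
gripper_force: 7.9
```

Request:
servo_tool(
  plan="0 0 0.002 0;0 0 0.004 0;0 0 0.006 0;0 0 0.008 0;0 0 0.01 0;0 0 0.012 0;0 0 0.013 0;0 0 0.014 0;0 0 0.014 0;0 0 0.014 0",
)

```text
t: 27.02
tool_pos: [0.4741, 0.1714, 0.122]
orientation: [-0.135, 3.134, 0.001]
force: [-0.7, -0.7, 11.5]
opening: 0.0678
gripper_force: 8.0
```

Request:
servo_tool(
  plan="0 0 0.001 0;0 0 0.002 0;0 0 0.003 0;0 0 0.003 0;0 0 0.003 0;0 0 0.003 0",
)

```text
t: 27.52
tool_pos: [0.4748, 0.1715, 0.1212]
orientation: [-0.135, 3.132, 0.001]
force: [-6.1, -2.0, 25.9]
opening: 0.0679
gripper_force: 21.2
```

Request:
servo_tool(
  plan="0 0 -0.02 0;0 0 -0.05 0;-0.01 -0.01 -0.09 0.5;-0.03 -0.03 -0.12 1;-0.05 -0.06 -0.15 2;-0.07 -0.09 -0.17 3;-0.09 -0.125 -0.19 4;-0.11 -0.16 -0.205 4.9;-0.13 -0.195 -0.205 4.9;-0.15 -0.23 -0.205 4.9;-0.165 -0.26 -0.205 4.9;-0.175 -0.285 -0.205 4.9",
  grip=1,
  grip_force=6,
)

```text
t: 28.52
tool_pos: [0.6722, -0.1013, 0.3207]
orientation: [-0.002, -3.142, 0.001]
force: [1.0, -0.8, -1.3]
opening: 0.0679
gripper_force: 8.3
```

Request:
servo_tool(
  plan="-0.005 -0.02 0 0;-0.005 -0.02 0 0;-0.005 -0.02 0 0;-0.005 -0.02 0 0;-0.005 -0.02 0 0;-0.005 -0.02 0 0",
)

```text
t: 29.02
tool_pos: [0.6758, -0.1167, 0.3219]
orientation: [-0.003, 3.141, 0.0]
force: [-0.2, -0.8, -1.3]
opening: 0.0681
gripper_force: 8.1
```

Run:
```python
from h import *
np.set_printoptions(suppress=True)
c=cam("wrist");np.save("w11.npy",c,allow_pickle=True)
print(strips(c,.40,.74)); goto(.6247,-.2061,.159,94.4)
print("placed",strips(c,.38,.70,.04,.30,.028))
cv2.imwrite("pics/w11.png",c["image"])
```

```text
[[ 0.6247 -0.2061  4.5739 77.4326 21.8901]
 [ 0.6177 -0.0373 13.3925 77.0602 21.865 ]]
t29.07 at [ 0.6758 -0.1168  0.322 ] yaw90.11 F [ 0.7 -0.  -1.1] op0.0677 -> shift [ 0.0514 -0.0892  0.1629] turn -4.29
placed [[ 0.4885  0.1117  6.3402 51.682  21.8654]]
```

Request:
servo_tool(
  plan="0.01 -0.015 0.03 -1;0.02 -0.03 0.06 -2;0.03 -0.05 0.09 -3;0.04 -0.07 0.12 -4;0.05 -0.085 0.145 -4.4;0.0514 -0.089 0.158 -4.4;0.0514 -0.0892 0.162 -4.4;0.0514 -0.0892 0.162 -4.4;0.0514 -0.0892 0.162 -4.4;0.0514 -0.0892 0.162 -4.4;0.0514 -0.0892 0.162 -4.4;0.0514 -0.0892 0.162 -4.4",
  grip=1,
  grip_force=30,
)

```text
t: 30.07
tool_pos: [0.6257, -0.2069, 0.1612]
orientation: [-0.123, 3.137, -0.002]
force: [0.0, 0.1, -1.1]
opening: 0.0313
gripper_force: 32.6
```

```bash
python3 -c "
from h import *
goto(.6247,-.2061,.1115,94.5)"
```

```text
t30.07 at [ 0.6257 -0.2069  0.1612] yaw94.48 F [ 0.   0.1 -1.1] op0.0313 -> shift [0.001  0.0009 0.0497] turn -0.02
```

Request:
servo_tool(
  plan="0.0005 0.0005 0.012 0;0.0005 0.0005 0.024 0;0.0005 0.0005 0.034 0;0.0005 0.0005 0.042 0;0.0005 0.0005 0.047 0;0.0005 0.0005 0.049 0;0.0005 0.0005 0.049 0;0.0005 0.0005 0.049 0;0.0005 0.0005 0.049 0",
)

```text
t: 30.82
tool_pos: [0.6244, -0.207, 0.1113]
orientation: [-0.121, 3.138, -0.001]
force: [-0.3, -0.4, -1.5]
opening: 0.0313
gripper_force: 32.6
```

Request:
servo_tool(
  plan="0 0 0 0;0 0 0 0;0 0 0 0;0 0 0 0;0 0 0 0;0 0 0 0;0 0 0 0;0 0 0 0",
  grip=1,
  grip_force=5,
)

```text
t: 31.48
tool_pos: [0.6246, -0.2068, 0.1114]
orientation: [-0.121, 3.138, -0.001]
force: [0.1, 0.9, 5.7]
opening: 0.0481
gripper_force: 5.0
```

Request:
servo_tool(
  plan="0 0 -0.006 0;0 0 -0.012 0;0 0 -0.025 0;0 0 -0.045 0;0 0 -0.065 0;0 0 -0.085 0;0 0 -0.1 0;0 0 -0.105 0;0 0 -0.105 0;0 0 -0.105 0",
)

```text
t: 32.32
tool_pos: [0.6238, -0.2067, 0.2153]
orientation: [0.121, -3.139, -0.0]
force: [0.6, 0.9, -1.9]
opening: 0.048
gripper_force: 5.0
```

```bash
python3 -c "
from h import *
goto(.5869,.1202,.160,94.95)"
```

```text
t32.32 at [ 0.6238 -0.2067  0.2153] yaw94.42 F [ 0.6  0.9 -1.9] op0.0480 -> shift [0.0116 0.3288 0.0553] turn -0.53
```

Request:
servo_tool(
  plan="0 0.01 0 -0.1;0.001 0.03 0 -0.2;0.003 0.06 0 -0.3;0.005 0.095 0 -0.5;0.007 0.13 0 -0.5;0.009 0.165 0 -0.5;0.01 0.2 0 -0.5;0.011 0.235 0 -0.5;0.0115 0.27 0.01 -0.5;0.0115 0.3 0.03 -0.5;0.0115 0.32 0.045 -0.5;0.0115 0.3288 0.054 -0.5",
)

```text
t: 33.32
tool_pos: [0.5843, 0.1236, 0.1578]
orientation: [0.14, -3.133, -0.001]
force: [-0.5, -0.2, -1.9]
opening: 0.0481
gripper_force: 5.0
```

Request:
servo_tool(
  plan="0 0 0 0;0 0 0 0;0 0 0 0;0 0 0 0;0 0 0 0",
)

```text
t: 33.73
tool_pos: [0.5881, 0.119, 0.1627]
orientation: [-0.132, 3.137, -0.0]
force: [-0.3, 0.1, -0.9]
opening: 0.0478
gripper_force: 5.0
```

```bash
python3 -c "
from h import *
goto(.5869,.1202,.1235,94.95)"
```

```text
t33.73 at [0.5881 0.119  0.1627] yaw94.83 F [-0.3  0.1 -0.9] op0.0478 -> shift [0.0011 0.0013 0.0392] turn -0.12
```

Request:
servo_tool(
  plan="0.0006 0.0008 0.004 0;0.0006 0.0008 0.008 0;0.0006 0.0008 0.013 0;0.0006 0.0008 0.018 0;0.0006 0.0008 0.02 0;0.0006 0.0008 0.02 0;0.0006 0.0008 0.02 0",
)

```text
t: 34.32
tool_pos: [0.5862, 0.1209, 0.1411]
orientation: [0.135, -3.138, 0.0]
force: [-0.5, -0.5, -0.3]
opening: 0.0478
gripper_force: 5.0
```

```bash
python3 -c "
from h import *
goto(.5869,.1202,.1235,94.95)"
```

```text
t34.32 at [0.5862 0.1209 0.1411] yaw94.93 F [-0.5 -0.5 -0.3] op0.0478 -> shift [-0.0006 -0.0008  0.0176] turn -0.02
```

Request:
servo_tool(
  plan="-0.0004 -0.0006 0.003 0;-0.0004 -0.0006 0.006 0;-0.0004 -0.0006 0.009 0;-0.0004 -0.0006 0.012 0;-0.0004 -0.0006 0.015 0;-0.0004 -0.0006 0.0175 0;-0.0004 -0.0006 0.0175 0;-0.0004 -0.0006 0.0175 0;-0.0004 -0.0006 0.0175 0",
)

```text
t: 35.07
tool_pos: [0.5869, 0.1204, 0.124]
orientation: [-0.135, 3.139, 0.0]
force: [-0.6, 0.4, -1.5]
opening: 0.0479
gripper_force: 5.0
```

Request:
servo_tool(
  plan="0 0 0 0;0 0 0 0;0 0 0 0;0 0 0 0;0 0 0 0;0 0 0 0;0 0 -0.006 0;0 0 -0.015 0;0 0 -0.025 0;0 0 -0.03 0;0 0 -0.03 0",
  grip=1,
  grip_force=30,
)

```text
t: 35.98
tool_pos: [0.5885, 0.1205, 0.1569]
orientation: [-0.135, 3.134, 0.0]
force: [0.7, -0.7, -0.8]
opening: 0.0314
gripper_force: 30.0
```

Request:
servo_tool(
  plan="0 0 0 0;0 0 0 0;0 0 0 0;0 0 0 0;0 0 0 0;0 0 0.005 0;0 0 0.01 0;0 0 0.015 0;0 0 0.018 0;0 0 0.02 0",
  grip=1,
  grip_force=8,
)

```text
t: 36.82
tool_pos: [0.5864, 0.1203, 0.1328]
orientation: [0.135, -3.137, 0.0]
force: [-0.3, -0.3, -0.8]
opening: 0.0682
gripper_force: 8.0
```

Request:
servo_tool(
  plan="0 0 0.002 0;0 0 0.004 0;0 0 0.006 0;0 0 0.008 0;0 0 0.01 0;0 0 0.012 0;0 0 0.014 0;0 0 0.016 0;0 0 0.017 0;0 0 0.017 0;0 0 0.017 0",
)

```text
t: 37.73
tool_pos: [0.5895, 0.1209, 0.1215]
orientation: [-0.135, 3.132, 0.001]
force: [-4.2, 0.2, 20.1]
opening: 0.0678
gripper_force: 16.9
```

Request:
servo_tool(
  plan="0 0 0.001 0;0 0 0.001 0;0 0 0.001 0",
)

```text
t: 37.98
tool_pos: [0.5898, 0.121, 0.1214]
orientation: [-0.135, 3.131, 0.001]
force: [-5.3, -1.1, 25.0]
opening: 0.0678
gripper_force: 20.2
```

Request:
servo_tool(
  plan="0 0 -0.02 0;0 0 -0.05 0;-0.005 -0.01 -0.09 0;-0.015 -0.03 -0.12 0;-0.03 -0.06 -0.15 0;-0.045 -0.09 -0.17 0;-0.06 -0.12 -0.19 0;-0.075 -0.145 -0.205 0;-0.077 -0.157 -0.205 0;-0.077 -0.157 -0.205 0;-0.077 -0.157 -0.205 0;-0.077 -0.157 -0.205 0",
  grip=1,
  grip_force=6,
)

```text
t: 38.98
tool_pos: [0.6763, -0.0283, 0.3194]
orientation: [0.136, -3.136, -0.002]
force: [-0.4, 0.8, -1.3]
opening: 0.0682
gripper_force: 7.8
```

Run:
```python
from h import *
np.set_printoptions(suppress=True)
c=cam("wrist");np.save("w12.npy",c,allow_pickle=True)
print(strips(c,.40,.74)); goto(.6177,-.0373,.159,103.4)
print("placed",strips(c,.38,.70,.04,.30,.028),strips(c,.38,.70,.04,.30,.036))
cv2.imwrite("pics/w12.png",c["image"])
```

```text
[[ 0.6178 -0.0373 13.3392 77.6812 22.0485]]
t39.03 at [ 0.6762 -0.028   0.3196] yaw95.00 F [-0.8 -0.  -1.7] op0.0676 -> shift [ 0.0588 -0.0043  0.1608] turn -8.40
placed [[ 0.5872  0.1198  4.844  77.257  21.8032]
 [ 0.4831  0.1107  5.4923 63.3138 22.5881]
 [ 0.4787  0.1708  4.9697 64.8423 22.0906]] [[ 0.5875  0.117   4.8739 75.8411 21.4145]
 [ 0.4853  0.1083  5.1944 62.1075 22.0907]
 [ 0.481   0.1672  5.3558 63.7361 21.5928]]
```

Request:
servo_tool(
  plan="0.015 -0.002 0.03 -2;0.03 -0.003 0.06 -4;0.045 -0.004 0.09 -6;0.055 -0.0043 0.12 -8;0.0588 -0.0043 0.145 -8.4;0.0588 -0.0043 0.156 -8.4;0.0588 -0.0043 0.16 -8.4;0.0588 -0.0043 0.16 -8.4;0.0588 -0.0043 0.16 -8.4;0.0588 -0.0043 0.16 -8.4;0.0588 -0.0043 0.16 -8.4;0.0588 -0.0043 0.16 -8.4",
  grip=1,
  grip_force=30,
)

```text
t: 40.03
tool_pos: [0.6199, -0.0388, 0.1625]
orientation: [-0.364, 3.118, -0.001]
force: [0.3, -0.3, -2.8]
opening: 0.0313
gripper_force: 32.2
```

```bash
python3 -c "
from h import *
goto(.6178,-.0373,.1115,103.35)"
```

```text
t40.03 at [ 0.6199 -0.0388  0.1625] yaw103.33 F [ 0.3 -0.3 -2.8] op0.0313 -> shift [0.0018 0.002  0.051 ] turn -0.02
```

Request:
servo_tool(
  plan="0.0015 0.0015 0.012 0;0.0015 0.0015 0.024 0;0.0015 0.0015 0.034 0;0.0015 0.0015 0.042 0;0.0015 0.0015 0.047 0;0.0015 0.0015 0.05 0;0.0015 0.0015 0.05 0;0.0015 0.0015 0.05 0;0.0015 0.0015 0.05 0",
)

```text
t: 40.78
tool_pos: [0.6176, -0.0377, 0.1117]
orientation: [-0.364, 3.119, -0.0]
force: [0.3, 1.0, -1.1]
opening: 0.0313
gripper_force: 32.2
```

Request:
servo_tool(
  plan="0 0 0 0;0 0 0 0;0 0 0 0;0 0 0 0;0 0 0 0;0 0 0 0;0 0 0 0;0 0 0 0",
  grip=1,
  grip_force=5,
)

```text
t: 41.45
tool_pos: [0.6177, -0.0376, 0.1119]
orientation: [-0.365, 3.119, -0.0]
force: [0.8, -0.3, 6.3]
opening: 0.0479
gripper_force: 5.0
```

Request:
servo_tool(
  plan="0 0 -0.006 0;0 0 -0.012 0;0 0 -0.025 0;0 0 -0.045 0;0 0 -0.065 0;0 0 -0.085 0;0 0 -0.1 0;0 0 -0.105 0;0 0 -0.105 0;0 0 -0.105 0",
)

```text
t: 42.28
tool_pos: [0.617, -0.0377, 0.2158]
orientation: [0.365, -3.12, 0.0]
force: [0.2, 0.4, -1.4]
opening: 0.048
gripper_force: 5.0
```

```bash
python3 -c "
from h import *
goto(.5817,.1799,.160,94.95)"
```

```text
t42.28 at [ 0.617  -0.0377  0.2158] yaw103.33 F [ 0.2  0.4 -1.4] op0.0480 -> shift [-0.0158  0.2198  0.0558] turn 8.38
```

Request:
servo_tool(
  plan="-0.001 0.01 0 1;-0.003 0.03 0 2;-0.005 0.06 0 3;-0.008 0.09 0 4;-0.011 0.12 0 5;-0.013 0.15 0 6;-0.015 0.18 0.01 7;-0.0158 0.2 0.02 8;-0.0158 0.215 0.03 8.4;-0.0158 0.2198 0.035 8.4;-0.0158 0.2198 0.035 8.4;-0.0158 0.2198 0.035 8.4",
)

```text
t: 43.28
tool_pos: [0.5812, 0.1792, 0.1798]
orientation: [0.136, -3.136, 0.001]
force: [0.5, -1.5, -0.1]
opening: 0.048
gripper_force: 5.0
```

Request:
servo_tool(
  plan="0 0 0.01 0;0 0 0.02 0;0 0 0.03 0;0 0 0.038 0;0 0 0.04 0;0 0 0.04 0;0 0 0.04 0;0 0 0.04 0",
)

```text
t: 43.95
tool_pos: [0.5822, 0.1799, 0.1416]
orientation: [-0.135, 3.138, 0.0]
force: [0.2, -0.6, -1.8]
opening: 0.0478
gripper_force: 5.0
```

```bash
python3 -c "
from h import *
goto(.5817,.1799,.1238,94.95)"
```

```text
t43.95 at [0.5822 0.1799 0.1416] yaw94.93 F [ 0.2 -0.6 -1.8] op0.0478 -> shift [0.0005 0.     0.0178] turn -0.02
```

Request:
servo_tool(
  plan="0.0003 0 0.003 0;0.0003 0 0.006 0;0.0003 0 0.009 0;0.0003 0 0.012 0;0.0003 0 0.015 0;0.0003 0 0.0178 0;0.0003 0 0.0178 0;0.0003 0 0.0178 0;0.0003 0 0.0178 0",
)

```text
t: 44.7
tool_pos: [0.5814, 0.1798, 0.1231]
orientation: [0.135, -3.138, 0.0]
force: [0.2, 0.9, -0.9]
opening: 0.0483
gripper_force: 5.0
```

Request:
servo_tool(
  plan="0 0 0 0;0 0 0 0;0 0 0 0;0 0 0 0;0 0 0 0;0 0 0 0;0 0 -0.006 0;0 0 -0.015 0;0 0 -0.025 0;0 0 -0.03 0;0 0 -0.03 0",
  grip=1,
  grip_force=30,
)

```text
t: 45.62
tool_pos: [0.583, 0.1802, 0.1561]
orientation: [-0.135, 3.135, 0.001]
force: [-0.2, 0.5, -1.1]
opening: 0.0315
gripper_force: 30.0
```

Request:
servo_tool(
  plan="0 0 0 0;0 0 0 0;0 0 0 0;0 0 0 0;0 0 0 0;0 0 0.005 0;0 0 0.01 0;0 0 0.015 0;0 0 0.018 0;0 0 0.02 0",
  grip=1,
  grip_force=8,
)

```text
t: 46.45
tool_pos: [0.581, 0.1797, 0.1321]
orientation: [0.135, -3.137, 0.0]
force: [-1.2, -0.9, 4.5]
opening: 0.068
gripper_force: 8.0
```

Request:
servo_tool(
  plan="0 0 0.002 0;0 0 0.004 0;0 0 0.006 0;0 0 0.008 0;0 0 0.01 0;0 0 0.012 0;0 0 0.014 0;0 0 0.016 0;0 0 0.017 0;0 0 0.018 0;0 0 0.018 0",
)

```text
t: 47.37
tool_pos: [0.585, 0.1804, 0.1214]
orientation: [-0.135, 3.13, 0.002]
force: [-5.7, -1.4, 28.6]
opening: 0.0674
gripper_force: 22.9
```

Request:
servo_tool(
  plan="0 0 -0.02 0;0 0 -0.05 0;0 -0.01 -0.09 0;-0.003 -0.03 -0.12 0;-0.006 -0.06 -0.15 0;-0.009 -0.09 -0.18 0;-0.009 -0.115 -0.205 0;-0.009 -0.131 -0.21 0;-0.009 -0.131 -0.21 0;-0.009 -0.131 -0.21 0;-0.009 -0.131 -0.21 0;-0.009 -0.131 -0.21 0",
  grip=1,
  grip_force=6,
)

```text
t: 48.37
tool_pos: [0.6011, 0.0512, 0.3236]
orientation: [0.137, -3.136, -0.001]
force: [0.3, 0.7, -1.1]
opening: 0.0679
gripper_force: 9.0
```

Run:
```python
from h import *
np.set_printoptions(suppress=True)
c=cam("wrist");np.save("w13.npy",c,allow_pickle=True)
print(strips(c,.40,.74))
print("placed",strips(c,.38,.70,.04,.30,.028))
cv2.imwrite("pics/w13.png",c["image"])
goto(.497,-.3905,.235,72.8)
```

```text
[[  0.7218  -0.239  -88.2643 102.8922  29.5319]
 [  0.7078   0.0165 -90.      46.      37.5   ]
 [  0.69    -0.1845  86.745  212.4766  20.0245]
 [  0.6218  -0.2628   0.      58.5     54.5   ]]
placed [[  0.6721   0.2465 -89.3905 106.0525  40.8275]
 [  0.587    0.1197   4.8304  78.4387  23.3043]
 [  0.5816   0.179    4.946   78.3801  23.1012]
 [  0.5315   0.284    0.      85.      31.    ]
 [  0.5348   0.06     0.      93.5     40.    ]
 [  0.476    0.1103   5.6595  78.7001  23.2734]
 [  0.473    0.1704   4.8991  78.7968  23.0868]
 [  0.4508   0.2812   0.      40.5     36.5   ]]
t48.42 at [0.6011 0.0512 0.3236] yaw95.00 F [-0.7 -0.4 -1.5] op0.0681 -> shift [ 0.142  -0.431   0.0888] turn 22.20
```

View pics/w13.png

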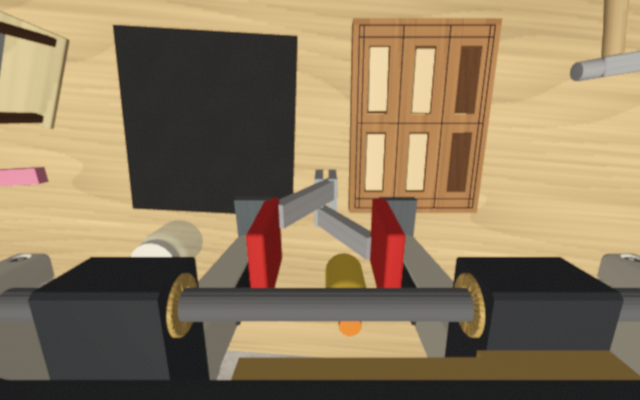

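All four strips sit flush in pockets, at pixels (378,80), (423,80), (375,162) and (415,162), and the mat is empty. Before hanging the tool back, I'll check where its jaws sit relative to the TCP.

Run:
```python
from h import *
c=np.load("w5.npy",allow_pickle=True).item()
H=np.array(c["hand_eye"]); c["W"]=H
g=cv2.cvtColor(c["image"],cv2.COLOR_BGR2GRAY)
print(g[176:216:2,316:338:2])
for z in(.0665,.0945):
  for xo in(.010,.018,.026): print(z,xo,w2px(c,[[xo,-.008,z],[xo,.008,z]]).round(1).tolist())
```

```text
[[ 40  40  40  41  42  41  41  42  40  40  41]
 [ 41  40  42  40  42  39  41  42  40  39  41]
 [ 39  39  40  40  40  40  43  38  42  40  40]
 [ 42  42  40  39  42  39  39  42  41  42  42]
 [ 62  64  64  62  43  40  54  66  67  66  48]
 [ 80  86  84  78  46  40  67  84  85  83  59]
 [ 82  83  84  78  45  42  67  84  84  84  64]
 [ 84  84  84  78  45  45  70  84  85  85  71]
 [126 127 123 108  62  76 101 120 121 126 115]
 [164 151 130 110  84  86 100 122 128 159 152]
 [117  95  87  85  88  94 103 113 120 157 155]
 [ 85  86  88  97 109 116 117 117 118 157 155]
 [ 91 103 112 116 117 117 116 116 118 157 154]
 [113 117 117 117 115 117 114 115 118 157 153]
 [117 117 116 115 115 114 114 117 120 158 153]
 [116 116 115 115 115 117 118 118 120 157 153]
 [116 115 115 116 117 119 119 117 119 157 153]
 [116 116 118 119 118 117 117 116 119 157 152]
 [119 118 118 117 118 116 117 120 128 160 152]
 [119 117 118 117 118 116 123 142 159 169 151]]
0.0665 0.01 [[315.2, 204.2], [337.4, 204.2]]
0.0665 0.018 [[315.1, 193.4], [337.6, 193.4]]
0.0665 0.026 [[315.0, 182.4], [337.7, 182.4]]
0.0945 0.01 [[316.3, 194.7], [336.1, 194.7]]
0.0945 0.018 [[316.2, 185.0], [336.2, 185.0]]
0.0945 0.026 [[316.2, 175.1], [336.3, 175.1]]
```

Request:
servo_tool(
  plan="0.003 -0.015 0 2;0.01 -0.05 0 4;0.02 -0.09 0 6;0.035 -0.13 0 8;0.05 -0.17 0 10;0.065 -0.21 0 12;0.08 -0.25 0 14;0.095 -0.29 0 16;0.11 -0.33 0 18;0.125 -0.37 0 20;0.135 -0.4 0 22;0.1406 -0.42 0 22.3",
)

```text
t: 49.42
tool_pos: [0.4961, -0.3834, 0.3239]
orientation: [-0.48, -3.103, 0.0]
force: [0.3, -0.2, -0.9]
opening: 0.0681
gripper_force: 8.7
```

Request:
servo_tool(
  plan="0 -0.008 0.01 0;0 -0.012 0.03 0;0 -0.0128 0.06 0;0 -0.0128 0.08 0;0 -0.0128 0.087 0;0 -0.0128 0.087 0;0 -0.0128 0.087 0;0 -0.0128 0.087 0;0 -0.0128 0.087 0",
)

```text
t: 50.17
tool_pos: [0.4949, -0.3929, 0.2405]
orientation: [0.473, 3.103, -0.003]
force: [-1.0, -0.3, -1.7]
opening: 0.0677
gripper_force: 8.6
```

Run:
```python
from h import *
goto(.4988,-.3922,.1130,72.7)
```

```text
t50.17 at [ 0.4949 -0.3929  0.2405] yaw72.66 F [-1.  -0.3 -1.7] op0.0677 -> shift [-0.0031  0.0021  0.1275] turn -0.04
```

Request:
servo_tool(
  plan="-0.001 0.0005 0.01 0;-0.002 0.0015 0.03 0;-0.003 0.002 0.05 0;-0.003 0.002 0.07 0;-0.003 0.002 0.085 0;-0.003 0.002 0.098 0;-0.003 0.002 0.104 0;-0.003 0.002 0.104 0;-0.003 0.002 0.104 0;-0.003 0.002 0.104 0",
)

```text
t: 51.0
tool_pos: [0.498, -0.3922, 0.1357]
orientation: [0.474, 3.104, -0.002]
force: [-0.6, 0.0, -1.7]
opening: 0.0681
gripper_force: 8.6
```

Run:
```python
from h import *
goto(.4988,-.3922,.1130,72.7)
```

```text
t51.00 at [ 0.498  -0.3922  0.1357] yaw72.63 F [-0.6  0.  -1.7] op0.0681 -> shift [-0.0007  0.0003  0.0227] turn -0.07
```

Request:
servo_tool(
  plan="-0.0005 0.0003 0.003 0;-0.0005 0.0003 0.006 0;-0.0005 0.0003 0.009 0;-0.0005 0.0003 0.012 0;-0.0005 0.0003 0.015 0;-0.0005 0.0003 0.018 0;-0.0005 0.0003 0.02 0;-0.0005 0.0003 0.022 0;-0.0005 0.0003 0.022 0;-0.0005 0.0003 0.022 0",
)

```text
t: 51.83
tool_pos: [0.4976, -0.3914, 0.1133]
orientation: [-0.474, -3.105, -0.0]
force: [-4.8, 4.5, 7.8]
opening: 0.0679
gripper_force: 12.4
```

The ledges have met the rails at the expected height, TCP 0.113. I'll open the fingers and back off straight up.

Request:
servo_tool(
  plan="0 0 0 0;0 0 0 0;0 0 0 0;0 0 0 0;0 0 0 0;0 0 0 0;0 0 0 0;0 0 0 0",
  grip=-1,
)

```text
t: 52.5
tool_pos: [0.4983, -0.3929, 0.1134]
orientation: [0.475, 3.104, -0.004]
force: [-1.9, -3.4, 5.9]
opening: 0.0928
gripper_force: 2.8
```

Request:
servo_tool(
  plan="0 0 -0.01 0;0 0 -0.03 0;0 0 -0.05 0;0 0 -0.08 0;0 0 -0.11 0;-0.02 0 -0.14 0;-0.04 0 -0.17 0;-0.06 0 -0.2 0;-0.08 0 -0.215 0;-0.085 0 -0.215 0;-0.085 0 -0.215 0;-0.085 0 -0.215 0",
)

```text
t: 53.5
tool_pos: [0.5786, -0.4163, 0.3252]
orientation: [-0.473, -3.103, -0.003]
force: [0.9, 0.6, -1.1]
opening: 0.0928
gripper_force: 0.0
```

Run:
```python
from h import *
c=cam("wrist");d=cam("top");e=cam("side")
b=rect(c,.40,.62,-.48,-.27,.138,1800);h=cv2.cvtColor(b,cv2.COLOR_BGR2HSV)
m=(((h[...,0]<8)|(h[...,0]>172))&(h[...,1]>170)&(h[...,2]>150)).astype(np.uint8)
for k in cv2.findContours(m,0,2)[0]:
    if cv2.contourArea(k)>300:
        r=cv2.minAreaRect(k);print(.40+r[0][1]/1800,-.48+r[0][0]/1800,np.array(r[1])/1.8,r[2])
a=rect(c,.40,.62,-.48,-.27,.09,1800)
x=cv2.resize(e["image"][260:380,270:400],None,fx=3,fy=3)
x=cv2.copyMakeBorder(x,0,36,0,0,0);print(a.shape,x.shape)
cv2.imwrite("pics/fin.png",np.hstack([a,x[:a.shape[0]]]))
goto(.58,-.378,.3255,73)
```

```text
0.49978312174479167 -0.36118715074327257 [ 6.27180099 38.26300303] 16.798372268676758
0.4820264095730252 -0.41854280683729383 [ 6.4709017  37.93763055] 16.50436019897461
(396, 378, 3) (396, 390, 3)
t53.65 at [ 0.5779 -0.4163  0.3253] yaw72.61 F [ 0.4 -0.5  0.1] op0.0930 -> shift [ 0.0094  0.0372 -0.0002] turn -0.39
```

View pics/fin.png

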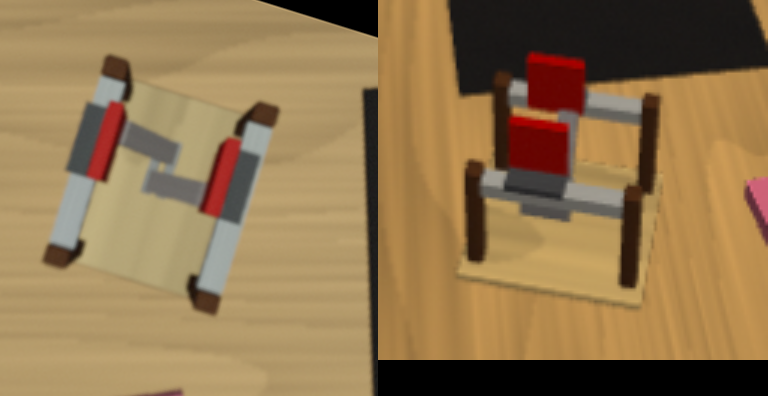

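The tweezers hang upright with both ledges on the rails. They sit about 12 mm off the rack centre along the rails, where I found them about 8 mm off, because they slid in the grip while pressing. I'll regrip and shift them 9 mm towards the seat.

Run:
```python
from h import *
goto(.4909,-.3909,.160,72.7)
```

```text
t53.65 at [ 0.5779 -0.4163  0.3253] yaw72.61 F [ 0.4 -0.5  0.1] op0.0930 -> shift [ 0.0901 -0.002   0.1655] turn -0.09
```

Request:
servo_tool(
  plan="0.02 0 0.03 0;0.045 -0.001 0.06 0;0.07 -0.002 0.09 0;0.085 -0.002 0.12 0;0.09 -0.002 0.145 0;0.09 -0.002 0.16 0;0.09 -0.002 0.165 0;0.09 -0.002 0.165 0;0.09 -0.002 0.165 0;0.09 -0.002 0.165 0",
)

```text
t: 54.48
tool_pos: [0.4933, -0.3926, 0.164]
orientation: [0.474, 3.103, -0.002]
force: [-0.1, -0.2, 0.4]
opening: 0.0927
gripper_force: 0.0
```

Run:
```python
from h import *
goto(.4909,-.3909,.115,72.7)
```

```text
t54.48 at [ 0.4933 -0.3926  0.164 ] yaw72.63 F [-0.1 -0.2  0.4] op0.0927 -> shift [0.0029 0.0009 0.049 ] turn -0.07
```

Request:
servo_tool(
  plan="0.002 0.0009 0.015 0;0.002 0.0009 0.03 0;0.002 0.0009 0.04 0;0.002 0.0009 0.046 0;0.002 0.0009 0.048 0;0.002 0.0009 0.048 0;0.002 0.0009 0.048 0",
)

```text
t: 55.07
tool_pos: [0.4914, -0.3908, 0.1151]
orientation: [0.474, 3.105, -0.001]
force: [0.3, 0.4, 0.1]
opening: 0.0929
gripper_force: 0.0
```

Request:
servo_tool(
  plan="0 0 0 0;0 0 0 0;0 0 0 0;0 0 0 0;0 0 0 0;0 0 0 0;0 0 0 0;0 0 0 0",
  grip=1,
  grip_force=6,
)

```text
t: 55.73
tool_pos: [0.4911, -0.3904, 0.1145]
orientation: [0.474, 3.105, -0.0]
force: [0.3, 1.5, 3.5]
opening: 0.0678
gripper_force: 6.0
```

Request:
servo_tool(
  plan="0 0 -0.005 0;0 0 -0.01 0;0 0 -0.017 0;0 0 -0.02 0;-0.003 0 -0.02 0;-0.006 0 -0.02 0;-0.009 0 -0.02 0;-0.009 0 -0.02 0;-0.009 0 -0.02 0",
)

```text
t: 56.48
tool_pos: [0.4995, -0.393, 0.1337]
orientation: [-0.474, -3.105, -0.001]
force: [0.0, 1.1, -0.6]
opening: 0.0679
gripper_force: 6.0
```

Request:
servo_tool(
  plan="0 0 0.004 0;0 0 0.008 0;0 0 0.012 0;0 0 0.016 0;0 0 0.019 0;0 0 0.02 0;0 0 0.02 0;0 0 0.02 0",
)

```text
t: 57.15
tool_pos: [0.4995, -0.3932, 0.1141]
orientation: [0.475, 3.105, -0.0]
force: [0.5, -1.0, -1.6]
opening: 0.0679
gripper_force: 6.0
```

Request:
servo_tool(
  plan="0 0 0.0005 0;0 0 0.001 0;0 0 0.001 0;0 0 0.001 0",
)

```text
t: 57.48
tool_pos: [0.4996, -0.3933, 0.114]
orientation: [0.474, 3.105, -0.0]
force: [-3.0, 1.9, 5.7]
opening: 0.0679
gripper_force: 6.0
```

Request:
servo_tool(
  plan="0 0 0 0;0 0 0 0;0 0 0 0;0 0 0 0;0 0 0 0;0 0 0 0;0 0 0 0;0 0 0 0",
  grip=-1,
)

```text
t: 58.15
tool_pos: [0.4996, -0.3933, 0.1134]
orientation: [0.475, 3.105, -0.001]
force: [-0.3, -1.2, 2.0]
opening: 0.0934
gripper_force: 1.0
```

Request:
servo_tool(
  plan="0 0 -0.01 0;0 0 -0.03 0;0 0 -0.05 0;0 0 -0.08 0;0 0 -0.11 0;-0.02 0 -0.14 0;-0.04 0 -0.17 0;-0.06 0 -0.2 0;-0.08 0 -0.215 0;-0.085 0 -0.215 0;-0.085 0 -0.215 0;-0.085 0 -0.215 0",
)

```text
t: 59.15
tool_pos: [0.5801, -0.418, 0.3264]
orientation: [-0.474, -3.103, -0.002]
force: [-0.1, 0.4, -0.6]
opening: 0.0929
gripper_force: 0.0
```

Run:
```python
from h import *
c=cam("wrist")
b=rect(c,.40,.62,-.48,-.27,.138,1800);h=cv2.cvtColor(b,cv2.COLOR_BGR2HSV)
m=(((h[...,0]<8)|(h[...,0]>172))&(h[...,1]>170)&(h[...,2]>150)).astype(np.uint8)
for k in cv2.findContours(m,0,2)[0]:
    if cv2.contourArea(k)>300:
        r=cv2.minAreaRect(k);print(.40+r[0][1]/1800,-.48+r[0][0]/1800,np.array(r[1])/1.8,r[2])
goto(.58,-.378,.3255,73)
```

```text
0.5078648800320096 -0.3648558553059896 [ 6.37186103 38.31285689] 17.10272979736328
0.48990137736002604 -0.4222870169745551 [ 6.30228837 37.42060343] 18.034284591674805
t59.20 at [ 0.5796 -0.4179  0.326 ] yaw72.63 F [ 0.3 -0.  -0.7] op0.0931 -> shift [0.0116 0.0382 0.0005] turn -0.37
```

```bash
python3 -c "
from h import *
print(robot.close_job())"
```

```text
the job is handed in; nothing more can be done
None
```

The job is handed in: all four maple strips are in pockets and pressed to the stop, flush with the board, and the tweezers hang upright in their rack about 3 mm from its centre along the rails (found about 8 mm off); the bystanders were left alone and it took about 59 s of the 210 s.

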